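# Build the sieve stack on the shaker

## Robot

A 6-joint arm with a two-finger parallel gripper is mounted at the origin on a cart in front of the work surface, level with it; the furniture and walls round the work are solid. World frame = base frame: x ahead of the robot, y to its left, z up, the work surface at z = 0. Lengths are in m, angles in rad, forces in N, time in s.
With the tool pointing down it reaches from about 0.4 to 0.825 m from the base axis. Payload 7 kg.
Tool frame: the origin (TCP) lies at the very end of the fingers, on their centre line; the grasp point (between the pads) lies 19 mm behind it; x points along the fingers, y is the direction in which the jaws open and shut, and the axes are right-handed (so a half turn about x gives the same grasp; the last joint's range is limited). The gripper opens to 88 mm and grips with 3 to 60 N. Pads are 19 mm wide; open, the fingers measure 130 mm over their backs; the gripper's body (78 mm by 193 mm) begins 47 mm behind the grasp point.
Start: joints at [-0.933, 0.359, 0.012, 0, -1.224, -0.288], TCP at [0.231, -0.634, 0.227] pointing down, gripper open.
Joint ranges: [-3.07, 3.07], [-1.43, 2.12], [-1.02, 1.25], [-3.03, 1.67], [-3.05, -0], [-3.03, 3.03]. Speed limits (rad/s): [2.39, 2.39, 3.01, 3.14, 3.14, 3.14].

## Interface

Orientations are given as [roll, pitch, yaw] about the fixed x, y, z axes, in that order (R = Rz(yaw) Ry(pitch) Rx(roll)).
In Python, from station import arm gives the robot as it stands.
- The arm moves only by the shell command python3 -m inch 'ROWS' [OPENING] [FORCE]. ROWS is text: rows parted by semicolons, each of 6 numbers parted by spaces: the shift along the world's x, y, z in units of 30 mm (1.0 is 30 mm), then the turn, a rotation vector about the world's x, y, z in units of 5 degrees (1.0 is 5 degrees). In form: dx dy dz wx wy wz; .... A call has 1 to 12 rows; each row shifts and turns the commanded pose from where the row before left it; what a row does not reach is not made up. A row lasts 1/8 s, in which the tool goes at most 62.5 mm and 10.7 degrees, less where a joint would pass 70% of its speed; a pose out of reach is approached as far as the arm can. A call is refused whole if a number of a shift passes 1 or a number of a turn 1, either way. A call with a gripper value outside its range is refused whole. OPENING is the opening, from 0 (shut) to 1 (fully open), set as the call begins (- or left out, the last holds). The fingers move at their own pace and stop on an object; FORCE is the grip in N (left out, the last holds). Time passes only in rows, so rows that do not move let the fingers close. It gives the time, the measured TCP pose, the force and the opening at its end, in the units of the state.
- arm.get_state(): the state, without advancing time (a new reading comes with each control period).
- arm.grab_frame(name): name is "scene" or "side" or "wrist"; returns a dict with "frame" (400x640x3 uint8, red, green, blue), "range_z" (400x640 float32, m along the optical axis (not along the pixel's ray), 0 where there is no reading), "mtx" (3x3 intrinsics, pixels), "pose" (4x4, takes a point from camera to world coordinates). Camera axes: x right, y up, looking along -z (the intrinsics and any distortion apply to the point x, -y, -z); pixel columns grow to the right and rows downward; lengths in m; the calibration is good to about 2 mm. A picture is of the moment at which its call begins.
- arm.job_done(): hands the job in, once; it reports no verdict.
Trained networks look in a picture, given as the dict that the camera call returned (one of the last four; its "shot" number tells which), for a name from the list of things; names that differ only in an ending like _2 or _b are one class to them, and where a whole thing is asked for, a point or a joint stands for the part that bears it (a point fixed in the world has none). Each returns a list of dicts, best first, with "confidence" (0 to 1); they miss things now and then, are a little off and sometimes report something else, mostly with a low value. They report only what shows in the picture. A call takes as long as a camera call.
- arm.search_frame(picture, target): "extent" ([centre column, centre row, width, height] as shares, 0 to 1, of the picture: columns of its width, rows of its height, round what is visible of it).
- arm.masks_of(picture, target): "mask" (400x640 bool, what is visible of it) and "extent" ([centre column, centre row, width, height] as shares, 0 to 1, of the picture: columns of its width, rows of its height, round what is visible of it).
- arm.place_of(picture, target): "position" ([column, row] as shares, 0 to 1, of the picture: columns of its width, rows of its height: a listed point, or the origin of a listed thing).
The state is a dict: "t": time; "q": joint angles; "qd": joint speeds; "joint_efforts": joint torques, N m; "eef_pos": TCP position; "ee_rot": TCP orientation; "force": force on the tool from outside, world axes, zero at the start; "moment": the same for the moment, N m; "width": finger opening in m.
Only numpy, scipy, OpenCV 4.12 (cv2) and the standard library are available. Lean on these libraries where they do the work, as an engineer would, in place of code of your own. Each camera call takes 0.05 s, during which the arm holds its last target. There are 200 camera calls.

## Task

Get the shaker ready for dry-sieving a sand sample: on its receiver pan build up the stack from the three steel-framed sieves, one at a time, so that the sand will meet the coarsest mesh first and the finest last, and close the stack with the lid. Set each piece down, without dropping it, so that it sits fully home and level on the one below; leave the blue wet sieve, the tin and the petri dish where they are.

Things in the scene. Friction and masses are not known exactly. Their poses are not given: they have to be found in the camera images.
- pan_mouth (a point): Centre of the open mouth of the steel receiver pan, at rim height, 80 mm above the desk. The pan (60 mm outside, 54 inside, 28 high, 24 deep) is clipped to the plate of a small white sieve shaker (128 mm square, 52 mm high to the plate, black front panel) fixed on the desk. z is up, x points away from the front panel.
- fine_sieve: Fine sieve: steel frame, close-woven green nylon cloth like a plain green disc. Round: ring 60 mm outside, 54 inside, 20 high, over a tapered skirt 9 high (51 across at top, 43 at foot); 29 mm tall. The skirt drops into the mouth below (1.3 mm play a side; may start 4 mm off centre) until the ring rests on the rim. Origin: centre of the underside, z up. Grip across the ring. 50 to 100 g.
- medium_sieve: Medium sieve: steel frame, copper-coloured wire mesh with holes of about 3 mm. Same frame, sizes and origin as the fine sieve.
- coarse_sieve: Coarse sieve: steel frame, grey steel wire mesh with holes of about 8 mm through which the desk is seen. Same frame, sizes and origin as the fine sieve.
- sieve_lid: Lid of the stack: steel disc, 60 mm across, its edge from 9 to 14 mm above the origin, with an upright black knob in the middle (18 mm across, from 15 to 33 mm above the origin), over the same 9 mm tapered skirt as the sieves'. Origin: centre of the skirt's underside, z up. Grip the knob. 50 to 80 g.
- blue_sieve: Wet sieve, not wanted now: blue plastic frame, yellow mesh, otherwise of the same shape and size as the steel sieves. Loose; to be left alone. Origin: centre of its underside.
- tin: Closed round aluminium sample tin, 58 mm across, 38 mm tall, plain grey top. Loose bystander. Origin: centre of its underside.
- dish: Clear petri dish with rock chips, 65 mm across, 16 mm tall. Loose bystander. Origin: centre of its underside.
- foam_box_corner (a point): Lower near corner of the large white foam box that stands fixed, high over the far side of the desk: an obstacle for gripper and wrist, never to be moved. From this corner, 0.24 m above the desk, the box rises to 0.45 m; its near side runs 0.11 m farther from the robot and 0.29 m to the right, its left side 0.33 m farther and 0.12 m to the left.

How it is judged:
By the outcome, as a careful person would: the job done as asked, in the order asked, and still so for the second after the job is handed in, with the robot touching nothing.
It also fails if it takes over 102 s, if anything falls off the work surface, if the arm or the gripper's body presses on something with over 40 N, if the wrist force passes 120 N, or if a joint passes its speed limit or range.

## Working session

There is one attempt and no reset: what is moved stays moved. The work goes in short steps, Python scripts to look and compute and a shell command to move; the robot and the scene stay as the last step left them, time stands still between calls to the robot, and variables do not carry over. Pictures are saved under pics/ and viewed, about 12 in all and at most 16, crops included, and the job is handed in when it is done.

```bash
mkdir -p pics; ls; cat > h.py <<'E'
import numpy as np, cv2
from station import arm
def save(p,name,crop=None,scale=1):
    im=p["frame"][:,:,::-1]
    if crop: im=im[crop[1]:crop[3],crop[0]:crop[2]]
    cv2.imwrite("pics/"+name,cv2.resize(im,None,fx=scale,fy=scale))
def toworld(p,u,v,d):
    K=p["mtx"]; x=(u-K[0,2])/K[0,0]*d; y=(v-K[1,2])/K[1,1]*d
    c=np.stack([x,-y,-d,np.ones_like(d)],-1) if np.ndim(d) else np.array([x,-y,-d,1])
    return (c@p["pose"].T)[...,:3]
def ray_z(p,u,v,z):
    a=toworld(p,u,v,1.0); o=p["pose"][:3,3]; return o+(a-o)*(z-o[2])/(a[2]-o[2])
def cloud(p,m):
    v,u=np.nonzero(m&(p["range_z"]>0)); return toworld(p,u,v,p["range_z"][v,u].astype(float))
def circ(P):
    (x,y),r=cv2.minEnclosingCircle(P[:,:2].astype(np.float32)); return np.array([x,y,r])
E
python3 - <<'E'
from h import *
s=arm.get_state(); print(s["t"],s["eef_pos"],s["ee_rot"],s["width"],s["force"])
for c in ["scene","side","wrist"]:
    p=arm.grab_frame(c); save(p,c+"0.png"); print(c,p["pose"].round(3).tolist(), p["mtx"].tolist(),[k for k in p])
    for n in ["pan_mouth","fine_sieve","medium_sieve","coarse_sieve","sieve_lid","blue_sieve","tin","dish","foam_box_corner"]:
        r=arm.place_of(p,n)[:2]; print(n,[(np.round(np.array(a["position"])*[640,400],1).tolist(),round(a["confidence"],2)) for a in r])
        if n.endswith(("sieve","lid")):
            for a in arm.masks_of(p,n)[:1]:
                P=cloud(p,a["mask"]); print("  cloud",len(P),P.min(0).round(3),P.max(0).round(3),round(a["confidence"],2)) if len(P) else 0
E
```

```text
pics
0.0 [ 0.23114034 -0.63367843  0.22562348] [1.68222631 1.56913289 2.03194132] 0.08761773430505336 [-0.60297121  0.22612067  0.94002008]
scene [[0.56, 0.515, -0.649, -0.254], [-0.828, 0.37, -0.421, -0.237], [0.024, 0.773, 0.634, 0.878], [0.0, 0.0, 0.0, 1.0]] [[471.5595747409941, 0.0, 325.93625439898227], [0.0, 471.5595747409941, 203.68752241004788], [0.0, 0.0, 1.0]] ['frame', 'range_z', 'mtx', 'pose', 'shot']
pan_mouth [([437.6, 264.4], 0.8)]
fine_sieve [([282.6, 232.5], 0.53)]
  cloud 133 [ 0.435  0.369 -0.001] [0.503 0.428 0.031] 0.42
medium_sieve [([290.5, 211.8], 0.44)]
  cloud 28 [0.527 0.411 0.011] [0.565 0.429 0.028] 0.54
coarse_sieve []
sieve_lid [([282.1, 234.2], 0.65)]
blue_sieve []
tin [([292.5, 211.9], 0.72)]
dish [([263.7, 207.9], 0.74)]
foam_box_corner []
side [[-0.903, 0.264, -0.339, 0.221], [-0.43, -0.535, 0.727, 0.859], [0.011, 0.802, 0.597, 0.692], [0.0, 0.0, 0.0, 1.0]] [[429.3883430029518, 0.0, 312.82983983527373], [0.0, 429.3883430029518, 193.366497766453], [0.0, 0.0, 1.0]] ['frame', 'range_z', 'mtx', 'pose', 'shot']
pan_mouth [([352.9, 166.4], 0.8)]
fine_sieve
[... 315 characters left out ...]
 ([351.0, 164.5], 0.24)]
  cloud 393 [ 0.469  0.16  -0.002] [0.529 0.227 0.035] 0.94
blue_sieve [([367.5, 254.7], 0.79)]
  cloud 542 [ 0.373  0.149 -0.002] [0.43  0.209 0.031] 0.96
tin [([299.3, 307.4], 0.65), ([293.9, 278.8], 0.61)]
dish [([248.1, 344.0], 0.8)]
foam_box_corner [([276.4, 151.0], 0.64)]
wrist [[-0.342, -0.903, -0.26, 0.161], [0.94, -0.329, -0.095, -0.659], [-0.0, -0.277, 0.961, 0.384], [0.0, 0.0, 0.0, 1.0]] [[341.9061673464875, 0.0, 322.01482085813177], [0.0, 341.9061673464875, 201.50055080663756], [0.0, 0.0, 1.0]] ['frame', 'range_z', 'mtx', 'pose', 'shot']
pan_mouth []
fine_sieve []
medium_sieve []
coarse_sieve []
sieve_lid []
blue_sieve []
tin []
dish []
foam_box_corner []
```

View pics/side0.png

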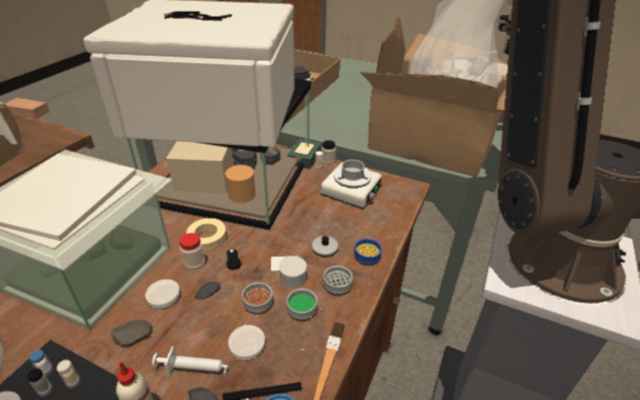

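View pics/scene0.png

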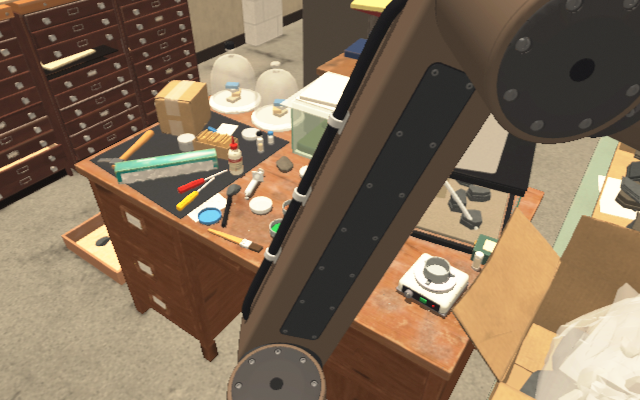

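The side view shows the fine green sieve at (301,303), the medium copper one at (257,297) and the coarse grey one at (338,280). It also shows the lid at (324,245), blue sieve at (368,250), tin at (292,270), dish near (248,342) and pan at (352,172). The scene view is mostly blocked by the arm, but the pan shows at (437,268).

```bash
cat >> h.py <<'E'
from scipy.optimize import least_squares
def fitc(P,r=None):
    c0=(P[:,:2].min(0)+P[:,:2].max(0))/2
    if r: return least_squares(lambda c:np.hypot(*(P[:,:2]-c).T)-r,c0,loss="soft_l1",f_scale=.002).x
    return least_squares(lambda c:np.hypot(*(P[:,:2]-c[:2]).T)-c[2],[*c0,.03],loss="soft_l1",f_scale=.002).x
E
python3 - <<'E'
from h import *
p=arm.grab_frame("side")
for n,z in [("fine_sieve",.0),("medium_sieve",.0),("coarse_sieve",.0),("sieve_lid",0),("blue_sieve",.0),("tin",0),("dish",0)]:
    a=arm.masks_of(p,n)[:2]; q=arm.place_of(p,n)[:2]
    for x in a:
        P=cloud(p,x["mask"]); e=np.array(x["extent"])*[640,400,640,400]
        zt=np.percentile(P[:,2],97); T=P[P[:,2]>zt-.006]
        print(n,round(x["confidence"],2),e.round(),"ztop",zt.round(3),"mid",((T.min(0)+T.max(0))/2).round(4)[:2],"fit",fitc(T).round(4) if len(T)>5 else 0)
    for x in q: u,v=np.array(x["position"])*[640,400]; print("   place",round(x["confidence"],2),ray_z(p,u,v,z).round(4))
for c in ["side","scene"]:
    p=arm.grab_frame(c)
    for x in arm.place_of(p,"pan_mouth")[:1]: u,v=np.array(x["position"])*[640,400]; print("pan",ray_z(p,u,v,.08).round(4))
    for x in arm.masks_of(p,"pan_mouth")[:1]:
        P=cloud(p,x["mask"]); T=P[abs(P[:,2]-.078)<.006]; print(len(P),P.min(0),P.max(0),len(T),fitc(T).round(4) if len(T)>5 else 0)
    v,u=np.mgrid[:400,:640]; Q=toworld(p,u,v,p["range_z"].astype(float))
    m=(abs(Q[...,2]-.08)<.005)&(p["range_z"]>0)
    n=m&(Q[...,0]>.4)&(Q[...,0]<.8)&(Q[...,1]<.1)&(Q[...,1]>-.4); T=Q[n]; print("rim",len(T),T.min(0),T.max(0),np.median(T,0))
    for x in arm.place_of(p,"foam_box_corner")[:1]: uu,vv=np.array(x["position"])*[640,400]; print("foam",ray_z(p,uu,vv,.24).round(3))
E
```

```text
fine_sieve 0.74 [302. 303.  29.  31.] ztop 0.029 mid [0.4684 0.3744] fit [0.4683 0.3749 0.0284]
   place 0.8 [0.4665 0.3724 0.    ]
   place 0.73 [0.5462 0.4041 0.    ]
medium_sieve 0.87 [258. 298.  29.  26.] ztop 0.029 mid [0.5551 0.3982] fit [0.5545 0.3988 0.0283]
medium_sieve 0.49 [247. 341.  38.  35.] ztop 0.018 mid [0.5219 0.4901] fit [0.5214 0.4906 0.0233]
   place 0.69 [0.5512 0.3988 0.    ]
coarse_sieve 0.7 [336. 281.  29.  28.] ztop 0.029 mid [0.4293 0.2872] fit [0.4294 0.2866 0.0284]
   place 0.89 [0.4309 0.282  0.    ]
sieve_lid 0.78 [325. 245.  21.  19.] ztop 0.033 mid [0.4982 0.1969] fit [0.4984 0.198  0.0065]
sieve_lid 0.68 [258. 298.  31.  29.] ztop 0.029 mid [0.5542 0.3982] fit [0.5544 0.3988 0.0282]
   place 0.93 [0.4931 0.1936 0.    ]
blue_sieve 0.67 [366. 251.  31.  27.] ztop 0.029 mid [0.4024 0.1788] fit [0.4023 0.1793 0.0282]
   place 0.92 [0.4099 0.1752 0.    ]
tin 0.64 [293. 273.  32.  30.] ztop 0.039 mid [0.5215 0.3092] fit [0.5214 0.3101 0.0207]
   place 0.92 [0.5228 0.313  0.    ]
dish 0.8 [247. 343.  36.  32.] ztop 0.018 mid [0.5219 0.4897] fit [0.5215 0.4904 0.0234]
   place 0.77 [0.5176 0.4842 0.    ]
pan [ 0.5285 -0.0269  0.08  ]
1852 [ 4.51969622e-01 -1.68568944e-01 -4.11661986e-04] [0.59593216 0.02600473 0.08259033] 128 [ 0.5277 -0.0431  0.0284]
rim 268 [ 0.40109927 -0.27369155  0.07509739] [ 0.76510333 -0.00757004  0.084992  ] [ 0.512331   -0.25731477  0.07889421]
foam [0.615 0.2   0.24 ]
pan [ 0.5257 -0.0508  0.08  ]
2744 [ 0.44855396 -0.11148485 -0.00239492] [0.63758589 0.03126344 0.08326436] 168 [ 0.5259 -0.0429  0.0284]
rim 270 [ 0.49600924 -0.34311536  0.07501781] [ 0.76390027 -0.00836706  0.08493698] [ 0.5544193  -0.06812122  0.0793093 ]
```

```bash
python3 - <<'E'
from h import *
from scipy.spatial.transform import Rotation as R
s=arm.get_state(); print(R.from_euler("xyz",s["ee_rot"]).as_matrix().round(3))
for c in ["scene","side"]:
    p=arm.grab_frame(c); v,u=np.mgrid[:400,:640]; Q=toworld(p,u,v,p["range_z"].astype(float))[p["range_z"]>0]
    for y in np.arange(-.7,.6,.1):
        print(c,round(y,1),[ (lambda T: round(float(np.percentile(T,98)),2) if len(T)>5 else None)(Q[(abs(Q[:,0]-x)<.05)&(abs(Q[:,1]-y)<.05)][:,2]) for x in np.arange(.2,.85,.1)])
E
```

```text
[[ 0.    -0.343  0.939]
 [ 0.     0.939  0.343]
 [-1.     0.     0.   ]]
scene -0.7 [None, None, None, None, None, None, None]
scene -0.6 [None, None, None, None, None, None, None]
scene -0.5 [None, None, None, None, None, None, None]
scene -0.4 [None, 0.34, 0.34, 0.32, 0.33, None, None]
scene -0.3 [0.68, 0.27, 0.28, 0.33, 0.33, None, 0.0]
scene -0.2 [0.31, 0.31, 0.31, 0.3, 0.29, 0.24, -0.66]
scene -0.1 [0.75, 0.0, 0.0, 0.08, 0.06, 0.36, 0.24]
scene -0.0 [0.74, 0.0, 0.0, 0.08, 0.08, 0.37, 0.13]
scene 0.1 [None, 0.0, 0.0, 0.0, 0.0, 0.03, 0.09]
scene 0.2 [None, None, -0.3, None, None, None, None]
scene 0.3 [None, 0.0, None, None, None, None, None]
scene 0.4 [None, 0.0, 0.02, 0.03, 0.03, None, 0.22]
scene 0.5 [None, 0.0, 0.01, 0.02, 0.0, 0.02, 0.22]
side -0.7 [0.25, 0.35, -0.75, 0.26, None, 0.0, 0.0]
side -0.6 [0.23, 0.38, 0.39, 0.38, None, 0.0, 0.0]
side -0.5 [0.23, 0.33, 0.42, 0.36, 0.34, 0.0, 0.0]
side -0.4 [0.21, 0.43, 0.41, 0.33, 0.33, 0.0, 0.0]
side -0.3 [0.21, 0.26, 0.27, 0.3, 0.33, 0.0, 0.0]
side -0.2 [0.3, 0.31, 0.31, 0.3, 0.29, 0.23, 0.04]
side -0.1 [-0.66, 0.0, 0.0, 0.08, 0.07, 0.45, 0.45]
side -0.0 [0.53, 0.0, 0.0, 0.08, 0.05, 0.45, 0.45]
side 0.1 [0.53, 0.0, 0.0, 0.0, 0.45, 0.45, 0.46]
side 0.2 [None, 0.0, 0.03, 0.03, 0.45, 0.45, 0.45]
side 0.3 [None, 0.0, 0.03, 0.04, 0.01, 0.44, 0.45]
side 0.4 [None, 0.0, 0.02, 0.03, 0.03, 0.07, 0.21]
side 0.5 [None, 0.0, 0.01, 0.02, 0.0, 0.02, 0.22]
```

```bash
python3 -m inch '0 0 1 0 0 0;0 0 1 0 0 0;0 0 1 0 0 0;0 0 1 0 0 0;0 0 1 0 0 0;0 0 1 0 0 0;0 0 1 0 0 0;0 0 1 0 0 0;0 0 1 0 0 0' 1 20
python3 -m inch '.35 1 0 0 0 0;.35 1 0 0 0 0;.35 1 0 0 0 0;.35 1 0 0 0 0;.35 1 0 0 0 0;.35 1 0 0 0 0;.35 1 0 0 0 0;.35 1 0 0 0 0;.35 1 0 0 0 0'
python3 -m inch '.35 1 0 0 0 0;.35 1 0 0 0 0;.35 1 0 0 0 0;.35 1 0 0 0 0;.35 1 0 0 0 0;.35 1 0 0 0 0;.35 1 0 0 0 0;.35 1 0 0 0 0;.35 1 0 0 0 0'
```

```text
t: 4.62
eef_pos: [0.2312, -0.634, 0.4977]
ee_rot: [-1.24, 1.571, -0.89]
force: [-0.9, -0.5, -0.6]
width: 0.0877
t: 5.75
eef_pos: [0.3259, -0.3631, 0.4968]
ee_rot: [-0.719, 1.57, -0.369]
force: [-0.2, -1.0, -0.2]
width: 0.0875
t: 6.88
eef_pos: [0.4203, -0.0931, 0.4968]
ee_rot: [-0.112, 1.57, 0.237]
force: [-0.5, 0.1, 0.1]
width: 0.088
```

```bash
python3 -m inch '.16 1 0 0 0 0;.16 1 0 0 0 0;.16 1 0 0 0 0;.16 1 0 0 0 0;.16 1 0 0 0 0;.16 1 0 0 0 0;.16 1 -1 0 0 0;.16 1 -1 0 0 0;.16 1 -1 0 0 -1;.16 1 -1 0 0 -1;0 1 -1 0 0 0;0 1 -1 0 0 0'
python3 -m inch '0 .5 -1 0 0 0;0 0 0 0 0 0;0 0 0 0 0 0'
cat > look.py <<'E'
from h import *
import sys
p=arm.grab_frame("wrist"); save(p,sys.argv[1])
for n in sys.argv[2:]:
    if n=="pan_mouth":
        for x in arm.place_of(p,n)[:1]: u,v=np.array(x["position"])*[640,400]; print("pan place",ray_z(p,u,v,.08).round(4),x["confidence"])
    for x in arm.masks_of(p,n)[:2]:
        P=cloud(p,x["mask"]); e=np.array(x["extent"])*[640,400,640,400]
        if len(P)<20: continue
        zt=np.percentile(P[:,2],97); T=P[P[:,2]>zt-.006]
        print(n,round(x["confidence"],2),e.round(),"ztop",zt.round(4),"mid",((T.min(0)+T.max(0))/2).round(4)[:2],"fit",fitc(T).round(4),"all",fitc(P[P[:,2]>zt-.025]).round(4))
print(arm.get_state()["eef_pos"].round(4),arm.get_state()["t"])
E
python3 look.py w1.png fine_sieve medium_sieve coarse_sieve sieve_lid tin
```

```text
t: 8.38
eef_pos: [0.4682, 0.2668, 0.3158]
ee_rot: [0.553, 1.57, 0.729]
force: [0.3, 0.8, -0.8]
width: 0.0876
t: 8.75
eef_pos: [0.4687, 0.2808, 0.2878]
ee_rot: [0.185, 1.57, 0.36]
force: [-0.2, -1.2, -0.4]
width: 0.0877
fine_sieve 0.59 [396. 178.  48.  53.] ztop 0.0292 mid [0.4691 0.3772] fit [0.4688 0.377  0.0283] all [0.4696 0.3784 0.0224]
medium_sieve 0.7 [399. 240.  49.  47.] ztop 0.0297 mid [0.5171 0.3754] fit [0.5948 0.232  0.1687] all [0.6063 0.2249 0.182 ]
coarse_sieve 0.96 [332. 133.  50.  49.] ztop 0.0293 mid [0.4297 0.289 ] fit [0.4298 0.2888 0.0282] all [0.4301 0.2887 0.0254]
sieve_lid 0.69 [255. 176.  48.  47.] ztop 0.0333 mid [0.4989 0.2001] fit [0.4986 0.2002 0.0064] all [0.5    0.1992 0.021 ]
tin 0.73 [340. 210.  48.  49.] ztop 0.0392 mid [0.523  0.3121] fit [0.5225 0.3118 0.0205] all [0.521  0.3113 0.0211]
[0.4685 0.2807 0.2875] 9.05
```

View pics/w1.png

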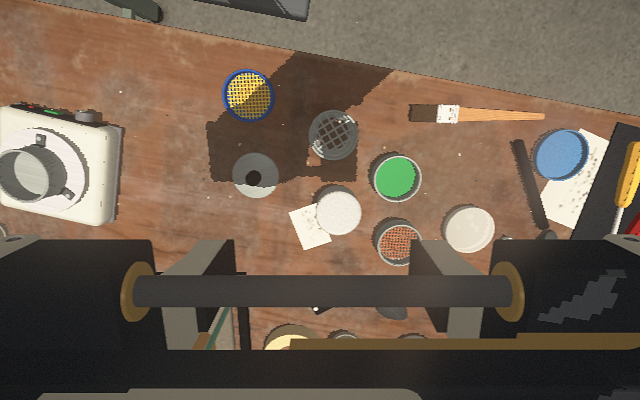

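The wrist view shows fine green at (396,178), coarse at (333,133), the lid at (255,176), blue at (247,95), the tin at (339,212), medium copper at (399,242) and the pan at (30,175). The wrist and side fixes agree to 2 mm. I'll grasp the fine sieve.

```bash
python3 -m inch '0 .8 -1 0 0 0;0 .8 -1 0 0 0;0 .8 -1 0 0 0;0 .8 -1 0 0 0;0 0 -1 0 0 0;0 0 -1 0 0 0;0 0 -1 0 0 0;0 0 -1 0 0 0;0 0 -.6 0 0 0;0 0 -.6 0 0 0;0 0 0 0 0 0'
python3 -m inch '0 0 0 0 0 0;0 0 0 0 0 0;0 0 0 0 0 0;0 0 0 0 0 0;0 0 0 0 0 0' 0 20
```

```text
t: 10.42
eef_pos: [0.4679, 0.3761, 0.0095]
ee_rot: [-2.357, 1.568, -2.182]
force: [-0.0, 0.5, 0.8]
width: 0.088
t: 11.05
eef_pos: [0.4685, 0.3771, 0.0112]
ee_rot: [0.62, 1.57, 0.796]
force: [-1.6, -1.2, 6.3]
width: 0.0597
```

```bash
python3 -m inch '0 0 .3 0 0 0;0 0 .7 0 0 0;0 0 1 0 0 0;0 0 1 0 0 0;0 0 1 0 0 0;0 0 1 0 0 0;0 -.5 .6 0 0 0;0 -1 0 0 0 0;0 -1 0 0 0 0;0 -1 0 0 0 0;0 -1 0 0 0 0;0 -1 0 0 0 0'
python3 -m inch '.25 -1 0 0 0 0;.25 -1 0 0 0 0;.25 -1 0 0 0 0;.25 -1 0 0 0 0;.25 -1 0 0 0 0;.25 -1 0 0 0 0;.25 -1 0 0 0 0;.2 -1 0 0 0 0;0 -.5 0 0 0 0;0 0 0 0 0 0;0 0 0 0 0 0'
sed -i 's/, *T=P\[/,T=P[/' look.py; python3 look.py w2.png pan_mouth fine_sieve
python3 - <<'E'
from h import *
p=arm.grab_frame("side"); save(p,"s2.png",(280,100,440,220),4)
p=arm.grab_frame("scene"); save(p,"c2.png",(360,200,520,320),4)
E
```

```text
t: 12.55
eef_pos: [0.4679, 0.2095, 0.1783]
ee_rot: [-2.582, 1.57, -2.407]
force: [0.2, -0.2, -0.7]
width: 0.0597
t: 13.92
eef_pos: [0.5265, -0.043, 0.1785]
ee_rot: [1.73, 1.571, 1.905]
force: [0.1, -0.5, -1.5]
width: 0.0596
pan place [ 0.5268 -0.0409  0.08  ] 0.91
pan_mouth 0.92 [326. 171. 166. 141.] ztop 0.0785 mid [ 0.5185 -0.0417] fit [ 0.528  -0.0417  0.0282] all [ 0.518  -0.0438  0.0195]
fine_sieve 0.78 [323. 264. 128. 132.] ztop 0.1965 mid [ 0.5263 -0.0424] fit [ 0.5259 -0.0421  0.0282] all [ 0.5298 -0.0415  0.0236]
[ 0.5268 -0.0425  0.1786] 14.125
```

View pics/w2.png

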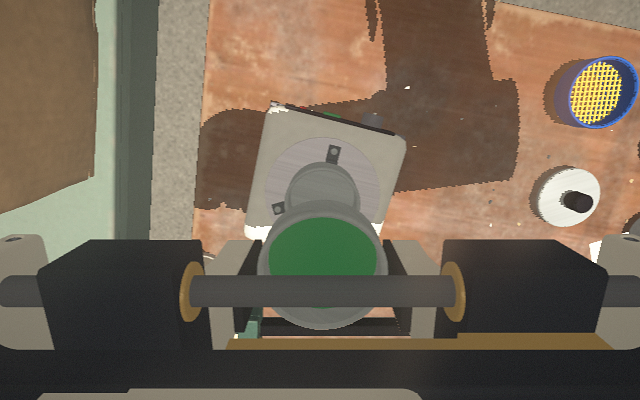

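View pics/s2.png

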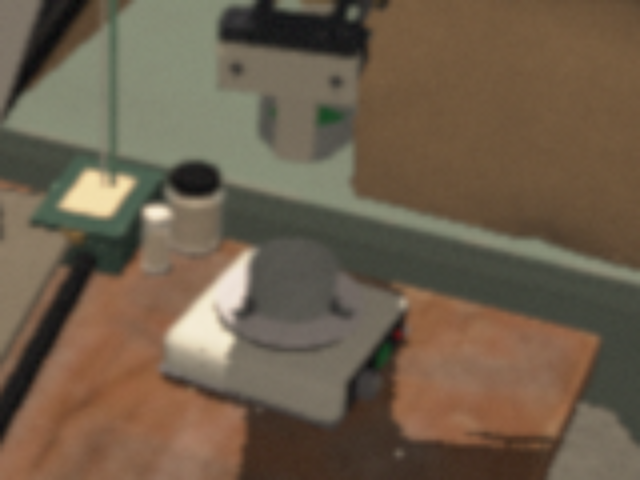

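The wrist view shows the sieve held level between the jaws, with the pan behind it at (322,190). The side view shows it clear above the pan. The offset is about 1 mm in x, so I'll lower it.

```bash
python3 -m inch '.03 0 -.8 0 0 0;0 0 -1 0 0 0;0 0 -.7 0 0 0;0 0 -.3 0 0 0;0 0 0 0 0 0;0 0 0 0 0 0'
python3 -m inch '0 0 -.1 0 0 0;0 0 -.1 0 0 0;0 0 -.1 0 0 0;0 0 0 0 0 0'
python3 -m inch '0 0 -.05 0 0 0;0 0 -.05 0 0 0;0 0 0 0 0 0;0 0 0 0 0 0'
```

```text
t: 14.98
eef_pos: [0.5284, -0.043, 0.0954]
ee_rot: [-0.061, 1.569, 0.115]
force: [-0.2, -0.0, 0.5]
width: 0.0596
t: 15.48
eef_pos: [0.5275, -0.0432, 0.0852]
ee_rot: [-3.06, 1.57, -2.885]
force: [0.2, -0.4, 0.2]
width: 0.0601
t: 15.98
eef_pos: [0.5278, -0.0431, 0.0826]
ee_rot: [-0.396, 1.571, -0.221]
force: [0.0, 0.2, -0.6]
width: 0.0593
```

```bash
python3 -m inch '0 0 -.04 0 0 0;0 0 0 0 0 0'; python3 -m inch '0 0 -.04 0 0 0;0 0 0 0 0 0'
```

```text
t: 16.23
eef_pos: [0.5279, -0.0431, 0.0822]
ee_rot: [-0.336, 1.57, -0.16]
force: [-2.9, 1.6, 7.8]
width: 0.0595
t: 16.48
eef_pos: [0.5279, -0.0431, 0.0821]
ee_rot: [-0.324, 1.57, -0.148]
force: [-7.3, 1.2, 19.2]
width: 0.06
```

```bash
python3 -m inch '0 0 0 0 0 0;0 0 0 0 0 0;0 0 0 0 0 0' 1
python3 -m inch '0 0 .5 0 0 0;0 0 .9 0 0 0;0 0 1 0 0 0;0 0 .9 0 0 0;-.3 1 0 0 0 0;-.3 1 0 0 0 0;-.3 1 0 0 0 0;-.3 1 0 0 0 0;-.3 1 0 0 0 0;-.3 1 0 0 0 0;0 1 0 0 0 0;0 1 0 0 0 0'
python3 -m inch '0 1 0 0 0 1;0 1 0 0 0 1;0 1 0 0 0 1;0 1 0 0 0 1;.8 1 0 0 0 1;.8 1 0 0 0 1;0 0 0 0 0 0'
python3 look.py w3.png medium_sieve coarse_sieve tin pan_mouth fine_sieve
python3 - <<'E'
from h import *
p=arm.grab_frame("side"); save(p,"s3.png",(310,130,400,220),6)
E
```

```text
t: 16.85
eef_pos: [0.5276, -0.0432, 0.08]
ee_rot: [-3.069, 1.57, -2.894]
force: [0.2, -0.8, -0.2]
width: 0.0839
t: 18.35
eef_pos: [0.4737, 0.198, 0.1804]
ee_rot: [0.425, 1.57, 0.6]
force: [-0.2, -0.2, 0.8]
width: 0.0874
t: 19.23
eef_pos: [0.5228, 0.3785, 0.1791]
ee_rot: [-1.631, 1.57, -0.931]
force: [-0.4, 0.9, -0.9]
width: 0.0874
medium_sieve 0.88 [318. 222.  63.  64.] ztop 0.0292 mid [0.5548 0.4011] fit [0.5546 0.4008 0.0282] all [0.5546 0.4011 0.025 ]
coarse_sieve 0.59 [312.  36.  74.  72.] ztop 0.0291 mid [0.4298 0.2884] fit [0.4301 0.2889 0.0282] all [0.43   0.2885 0.0248]
tin 0.94 [265. 139.  64.  65.] ztop 0.039 mid [0.5228 0.3119] fit [0.5223 0.3117 0.0202] all [0.5221 0.3118 0.0203]
tin 0.23 [311.  37.  74.  74.] ztop 0.0291 mid [0.4296 0.2884] fit [0.4301 0.2889 0.0282] all [0.43   0.2885 0.0249]
pan place [0.5092 0.3168 0.08  ] 0.23
[0.5214 0.3764 0.1798] 19.575
```

View pics/s3.png

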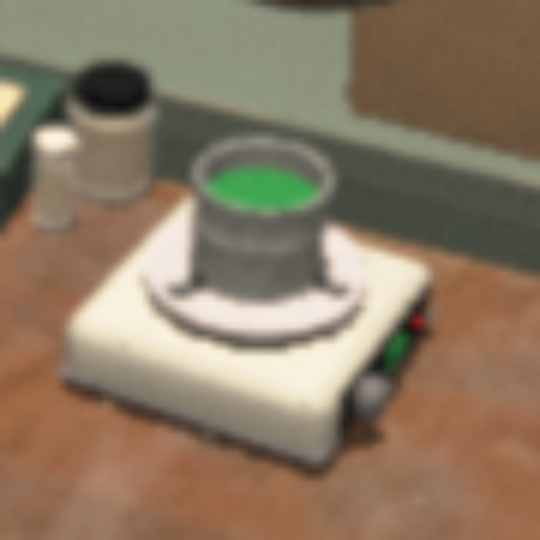

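View pics/w3.png

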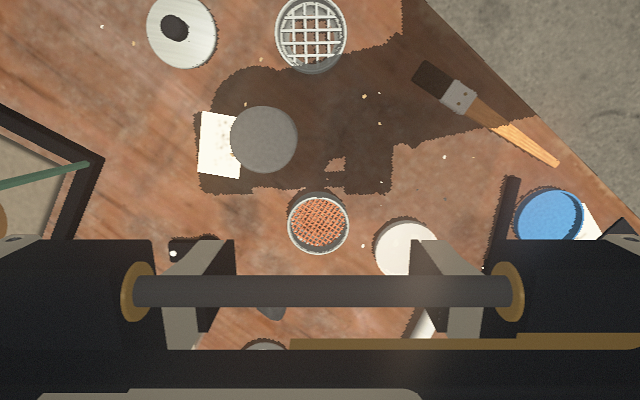

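The fine sieve sits level and home. The wrist view shows medium at (318,222), with the dish near (405,245) and a black object at (190,247) in the jaw line. I'll check clearances by angle.

```bash
python3 - <<'E'
from h import *
p=arm.grab_frame("side"); v,u=np.mgrid[:400,:640]; Q=toworld(p,u,v,p["range_z"].astype(float))[p["range_z"]>0]
Q=Q[(Q[:,2]>.007)&(Q[:,2]<.3)]
for c in [(.5546,.400),(.430,.288)]:
    d=Q[:,:2]-c; r=np.hypot(*d.T); a=np.degrees(np.arctan2(d[:,1],d[:,0]))%360
    ang=np.radians(np.arange(0,180,10)); 
    for t in ang:
        al=d@[np.cos(t),np.sin(t)]; la=d@[-np.sin(t),np.cos(t)]
        m=(abs(la)<.013)&(r>.034)
        f=al[m&(al>0)]; b=-al[m&(al<0)]
        print(c,round(np.degrees(t)),round(f.min(),3) if len(f) else 9,round(b.min(),3) if len(b) else 9, end=" | ")
    print()
E
```

```text
(0.5546, 0.4) 0 0.091 0.032 | (0.5546, 0.4) 10 0.09 0.032 | (0.5546, 0.4) 20 0.094 0.033 | (0.5546, 0.4) 30 0.165 0.032 | (0.5546, 0.4) 40 0.203 0.034 | (0.5546, 0.4) 50 0.205 0.055 | (0.5546, 0.4) 60 0.2 0.067 | (0.5546, 0.4) 70 0.173 0.058 | (0.5546, 0.4) 80 0.158 0.032 | (0.5546, 0.4) 90 0.066 0.032 | (0.5546, 0.4) 100 0.061 0.033 | (0.5546, 0.4) 110 0.062 0.033 | (0.5546, 0.4) 120 0.046 0.033 | (0.5546, 0.4) 130 0.032 0.032 | (0.5546, 0.4) 140 0.032 0.044 | (0.5546, 0.4) 150 0.033 0.106 | (0.5546, 0.4) 160 0.033 0.115 | (0.5546, 0.4) 170 0.032 0.094 | 
(0.43, 0.288) 0 0.067 9 | (0.43, 0.288) 10 0.066 9 | (0.43, 0.288) 20 0.066 0.458 | (0.43, 0.288) 30 0.067 0.4 | (0.43, 0.288) 40 0.111 0.406 | (0.43, 0.288) 50 0.103 9 | (0.43, 0.288) 60 0.103 0.084 | (0.43, 0.288) 70 0.108 0.081 | (0.43, 0.288) 80 0.118 0.082 | (0.43, 0.288) 90 0.123 0.084 | (0.43, 0.288) 100 0.23 0.266 | (0.43, 0.288) 110 0.097 0.087 | (0.43, 0.288) 120 0.097 0.083 | (0.43, 0.288) 130 9 0.083 | (0.43, 0.288) 140 9 0.085 | (0.43, 0.288) 150 9 0.311 | (0.43, 0.288) 160 9 0.265 | (0.43, 0.288) 170 9 0.077 |
```

```bash
python3 -m inch '.4 .3 0 0 0 1;.4 .3 0 0 0 1;.3 .2 -.6 0 0 1;0 0 -1 0 0 1;0 0 -1 0 0 1;0 0 -1 0 0 0;0 0 -1 0 0 0;0 0 -.6 0 0 0;0 0 -.4 0 0 0;0 0 0 0 0 0'
python3 -c "
from h import *
s=arm.get_state();print(s['eef_pos'],s['q'])"
python3 -m inch '0 0 0 0 0 0;0 0 0 0 0 0;0 0 0 0 0 0;0 0 0 0 0 0;0 0 0 0 0 0' 0 20
```

```text
t: 20.92
eef_pos: [0.5546, 0.4007, 0.0108]
ee_rot: [2.977, 1.57, -2.171]
force: [-0.1, -0.4, 0.4]
width: 0.088
[0.55458603 0.40068794 0.01076184] [ 9.09837205e-01  5.62204128e-01 -1.96685562e-01  7.39946834e-05
 -8.12784231e-01 -1.34549735e+00]
t: 21.55
eef_pos: [0.5549, 0.4011, 0.0118]
ee_rot: [-0.431, 1.57, 0.705]
force: [-0.6, -0.2, 4.6]
width: 0.0605
```

```bash
python3 -m inch '0 0 .3 0 0 0;0 0 .7 0 0 0;0 0 1 0 0 0;0 0 1 0 0 0;0 0 1 0 0 0;-.2 0 1 0 0 0;-.7 0 1 0 0 0;-.7 -.9 0 0 0 0;-.7 -1 0 0 0 0;-.7 -1 0 0 0 0;-.2 -1 0 0 0 0;0 -1 0 0 0 0'
python3 -m inch '0 -1 0 0 0 0;0 -1 0 0 0 0;0 -1 0 0 0 0;0 -1 0 0 0 0;0 -1 0 0 0 0;.4 -1 0 0 0 0;.4 -1 0 0 0 0;.4 -1 0 0 0 0;.4 -1 0 0 0 0;.4 -.9 0 0 0 0;.3 0 0 0 0 0;0 0 0 0 0 0'
python3 look.py w4.png fine_sieve medium_sieve
```

```text
t: 23.05
eef_pos: [0.4579, 0.2529, 0.1917]
ee_rot: [0.144, 1.57, 1.28]
force: [0.7, -0.0, -0.9]
width: 0.0604
t: 24.55
eef_pos: [0.5279, -0.0431, 0.1911]
ee_rot: [1.797, 1.571, 2.931]
force: [-0.2, -0.4, -0.1]
width: 0.0603
medium_sieve 0.9 [325. 261. 133. 128.] ztop 0.2085 mid [ 0.5267 -0.0428] fit [ 0.5271 -0.0436  0.0282] all [ 0.5278 -0.042   0.0252]
[ 0.5273 -0.0425  0.1912] 24.7
```

View pics/w4.png

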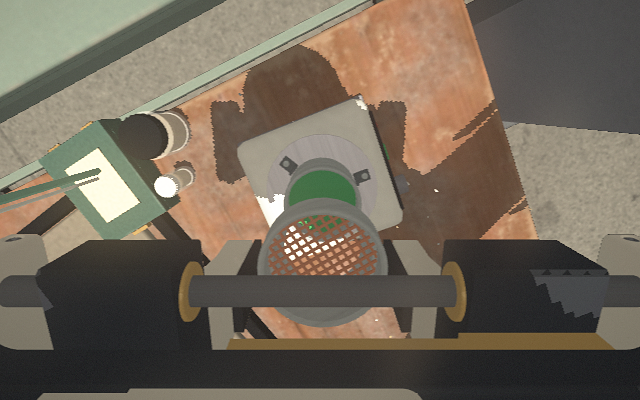

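The copper sieve is held level over the green one, already aligned; now lowering.

```bash
python3 -m inch '0 0 -.8 0 0 0;0 0 -1 0 0 0;0 0 -.6 0 0 0;0 0 -.2 0 0 0;0 0 0 0 0 0;0 0 -.1 0 0 0;0 0 -.1 0 0 0;0 0 0 0 0 0'
python3 -m inch '0 0 -.07 0 0 0;0 0 -.07 0 0 0;0 0 0 0 0 0'
python3 -m inch '0 0 -.03 0 0 0;0 0 0 0 0 0'
```

```text
t: 25.7
eef_pos: [0.5276, -0.0431, 0.1072]
ee_rot: [0.682, 1.571, 1.817]
force: [0.1, -0.2, -1.0]
width: 0.0599
t: 26.08
eef_pos: [0.5277, -0.0431, 0.1028]
ee_rot: [2.205, 1.571, -2.943]
force: [-0.4, 0.3, -0.9]
width: 0.0601
t: 26.32
eef_pos: [0.5277, -0.0432, 0.1027]
ee_rot: [-1.75, 1.571, -0.615]
force: [-3.6, 0.6, 5.6]
width: 0.0601
```

```bash
python3 -m inch '0 0 0 0 0 0;0 0 0 0 0 0;0 0 0 0 0 0' 1
python3 -m inch '0 0 .5 0 0 0;0 0 .9 0 0 0;0 0 1 0 0 0;-.2 .5 .6 0 0 0;-.3 1 0 0 0 0;-.3 1 0 0 0 0;-.3 1 0 0 0 0;-.3 1 0 0 0 0;-.3 1 0 0 0 0;-.3 1 0 0 0 0;-.3 1 0 0 0 0;-.3 1 0 0 0 0'
python3 -m inch '-.3 1 0 0 0 0;-.3 1 0 0 0 0;-.3 .5 0 0 0 0;0 0 0 0 0 0;0 0 0 0 0 0'
python3 look.py w5.png coarse_sieve
python3 - <<'E'
from h import *
p=arm.grab_frame("side"); save(p,"s5.png",(310,130,400,220),5)
E
```

```text
t: 26.7
eef_pos: [0.5277, -0.0431, 0.102]
ee_rot: [2.364, 1.571, -2.784]
force: [-0.6, 0.1, 0.1]
width: 0.084
t: 28.2
eef_pos: [0.4495, 0.213, 0.1933]
ee_rot: [-0.469, 1.569, 0.666]
force: [0.5, -0.2, 0.3]
width: 0.0878
t: 28.82
eef_pos: [0.4227, 0.2864, 0.1924]
ee_rot: [-0.553, 1.571, 0.582]
force: [0.1, -1.0, -0.1]
width: 0.0876
coarse_sieve 0.73 [316. 186.  63.  62.] ztop 0.0292 mid [0.4295 0.2884] fit [0.4294 0.288  0.0283] all [0.4297 0.2883 0.0253]
coarse_sieve 0.45 [246. 242.  60.  64.] ztop 0.039 mid [0.4996 0.3002] fit [0.519  0.3098 0.0195] all [0.517  0.3085 0.0201]
[0.4229 0.2862 0.1922] 28.925
```

View pics/s5.png

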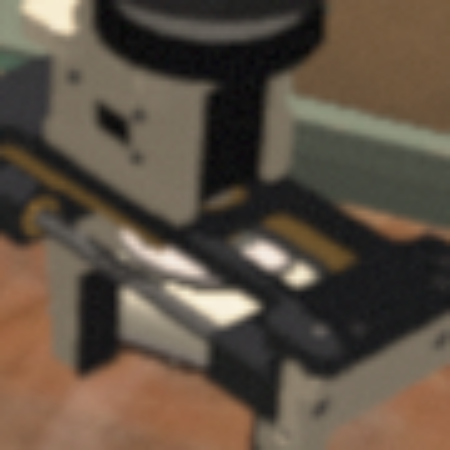

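The gripper hides the stack in this view, so I'll check the stack later. Next is the coarse sieve.

```bash
python3 -m inch '.22 .07 -.8 0 0 0;0 0 -1 0 0 0;0 0 -1 0 0 0;0 0 -1 0 0 0;0 0 -1 0 0 0;0 0 -.8 0 0 0;0 0 -.43 0 0 0;0 0 0 0 0 0'
python3 -m inch '0 0 0 0 0 0;0 0 0 0 0 0;0 0 0 0 0 0;0 0 0 0 0 0;0 0 0 0 0 0' 0 20
python3 -m inch '0 0 .3 0 0 0;0 0 .7 0 0 0;0 0 1 0 0 0;0 0 1 0 0 0;0 0 1 0 0 0;0 0 1 0 0 0;0 -.5 1 0 0 0;.3 -1 .7 0 0 0;.3 -1 0 0 0 0;.3 -1 0 0 0 0;.3 -1 0 0 0 0;.3 -1 0 0 0 0'
python3 -m inch '.3 -1 0 0 0 0;.3 -1 0 0 0 0;.3 -1 0 0 0 0;.3 -1 0 0 0 0;.3 -1 0 0 0 0;.27 -.54 0 0 0 0;0 0 0 0 0 0;0 0 0 0 0 0'
python3 look.py w6.png coarse_sieve medium_sieve pan_mouth
```

```text
t: 29.98
eef_pos: [0.4292, 0.2884, 0.0106]
ee_rot: [2.996, 1.569, -2.153]
force: [0.2, -0.1, -0.2]
width: 0.0877
t: 30.6
eef_pos: [0.4295, 0.2893, 0.0117]
ee_rot: [-0.303, 1.57, 0.833]
force: [-2.2, 0.2, 7.0]
width: 0.0598
t: 32.1
eef_pos: [0.4742, 0.1229, 0.2126]
ee_rot: [0.328, 1.571, 1.463]
force: [0.6, 0.0, -1.3]
width: 0.06
t: 33.1
eef_pos: [0.5272, -0.0419, 0.2121]
ee_rot: [1.606, 1.57, 2.741]
force: [-0.6, -0.2, -1.0]
width: 0.0599
coarse_sieve 0.94 [324. 260. 130. 131.] ztop 0.2297 mid [ 0.5256 -0.0444] fit [ 0.526  -0.0432  0.0282] all [ 0.5262 -0.0431  0.0262]
medium_sieve 0.73 [323. 178.  46.  41.] ztop 0.1062 mid [ 0.5189 -0.0491] fit [ 0.5202 -0.0681  0.0179] all [ 0.5226 -0.0582  0.0137]
pan place [ 0.529  -0.0417  0.08  ] 0.4
pan_mouth 0.65 [323. 173. 162. 157.] ztop 0.0548 mid [ 0.5283 -0.0462] fit [ 0.5302 -0.0377  0.0435] all [ 0.5296 -0.0349  0.0587]
[ 0.5273 -0.0416  0.2123] 33.35
```

View pics/w6.png

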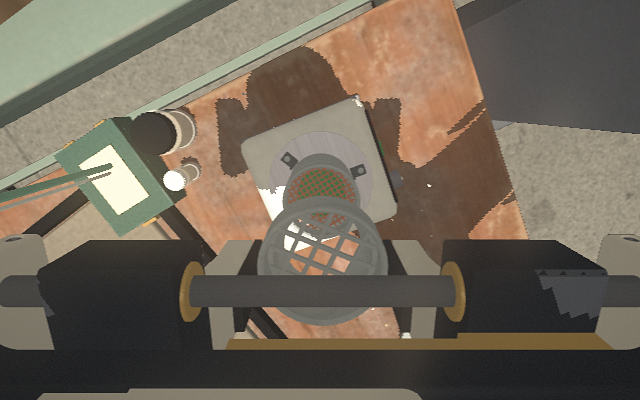

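The coarse sieve is held over the medium one, which sits concentric on the green. Correcting y by 1.2 mm and lowering.

```bash
python3 -m inch '.02 -.04 -.8 0 0 0;0 0 -1 0 0 0;0 0 -.6 0 0 0;0 0 -.2 0 0 0;0 0 0 0 0 0;0 0 -.1 0 0 0;0 0 -.1 0 0 0;0 0 0 0 0 0'
python3 -m inch '0 0 -.07 0 0 0;0 0 -.07 0 0 0;0 0 0 0 0 0'
python3 -m inch '0 0 -.05 0 0 0;0 0 0 0 0 0'
```

```text
t: 34.35
eef_pos: [0.5279, -0.0434, 0.1282]
ee_rot: [-0.065, 1.571, 1.07]
force: [0.5, 0.6, -1.4]
width: 0.0595
t: 34.72
eef_pos: [0.5279, -0.0435, 0.1237]
ee_rot: [2.186, 1.57, -2.962]
force: [-0.3, 0.3, -0.2]
width: 0.0595
t: 34.98
eef_pos: [0.5281, -0.0434, 0.1227]
ee_rot: [-1.4, 1.57, -0.265]
force: [-1.2, -0.7, 2.5]
width: 0.0594
```

```bash
python3 -m inch '0 0 -.03 0 0 0;0 0 0 0 0 0'
python3 -m inch '0 0 0 0 0 0;0 0 0 0 0 0;0 0 0 0 0 0' 1
python3 -m inch '0 0 .5 0 0 0;0 0 .9 0 0 0;0 0 1 0 0 -1;0 0 .5 0 0 -1;-.2 1 0 0 0 -1;-.2 1 0 0 0 -1;-.2 1 0 0 0 -1;-.2 1 0 0 0 -1;-.2 1 0 0 0 -1;0 .5 0 0 0 -1;0 0 0 0 0 -1;0 0 0 0 0 -1'
python3 -m inch '0 0 -.5 0 0 -1;0 0 0 0 0 0' .5
python3 look.py w7.png sieve_lid coarse_sieve
```

```text
t: 35.22
eef_pos: [0.5282, -0.0434, 0.1227]
ee_rot: [-1.353, 1.57, -0.217]
force: [-4.4, 1.2, 10.3]
width: 0.0594
t: 35.6
eef_pos: [0.5279, -0.0434, 0.1214]
ee_rot: [2.208, 1.57, -2.94]
force: [0.7, 0.1, -0.6]
width: 0.0841
t: 37.1
eef_pos: [0.4981, 0.122, 0.2096]
ee_rot: [0.153, 1.57, 0.414]
force: [0.6, 0.4, -0.0]
width: 0.0875
t: 37.35
eef_pos: [0.4976, 0.1214, 0.1936]
ee_rot: [-2.796, 1.57, -2.62]
force: [-0.1, -0.6, 0.8]
width: 0.0729
sieve_lid 0.67 [397. 195.  61.  58.] ztop 0.0334 mid [0.4993 0.1995] fit [0.4987 0.1989 0.0063] all [0.4998 0.2006 0.021 ]
sieve_lid 0.38 [500. 225.  71.  33.] ztop 0.0394 mid [0.4872 0.2458] fit [0.3565 0.288  0.1547] all [0.3712 0.2806 0.1405]
coarse_sieve 0.6 [ 73. 210. 105.  77.] ztop 0.1399 mid [ 0.511  -0.0135] fit [ 0.5269 -0.0428  0.0283] all [ 0.5253 -0.0424  0.0264]
[0.4984 0.1217 0.1945] 37.5
```

View pics/w7.png

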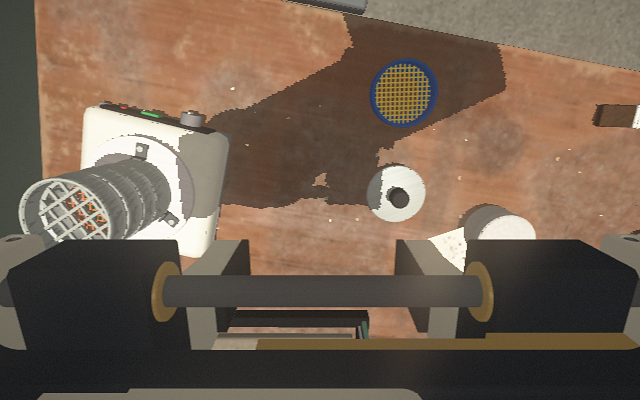

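The stack (coarse over medium over fine) is at the left and stands straight, with its top at z 0.1399 as expected. The lid's knob is at (399,197) and upright. Going for it.

```bash
python3 -m inch '.02 .9 0 0 0 0;0 .9 0 0 0 0;0 .79 -.5 0 0 0;0 0 -1 0 0 0;0 0 -1 0 0 0;0 0 -1 0 0 0;0 0 -1 0 0 0;0 0 -.8 0 0 0;0 0 -.5 0 0 0;0 0 0 0 0 0;0 0 0 0 0 0' .5
python3 -m inch '0 0 0 0 0 0;0 0 0 0 0 0;0 0 0 0 0 0;0 0 0 0 0 0;0 0 0 0 0 0' 0 20
```

```text
t: 38.88
eef_pos: [0.4991, 0.1997, 0.0202]
ee_rot: [0.391, 1.57, 0.566]
force: [0.5, 0.1, 0.8]
width: 0.0438
t: 39.5
eef_pos: [0.4988, 0.1994, 0.0199]
ee_rot: [0.346, 1.57, 0.522]
force: [-1.4, -0.2, 5.2]
width: 0.0169
```

```bash
python3 -m inch '0 0 .3 0 0 0;0 0 .7 0 0 0;0 0 1 0 0 0;0 -.3 1 0 0 0;0 -.8 1 0 0 0;0 -1 1 0 0 0;.1 -1 1 0 0 0;.2 -1 1 0 0 0;.2 -1 .2 0 0 0;.2 -1 0 0 0 0;.27 -1 0 0 0 0;0 -.99 0 0 0 0'
python3 -m inch '0 0 0 0 0 0;0 0 0 0 0 0'
python3 look.py w8.png sieve_lid coarse_sieve
```

```text
t: 41.0
eef_pos: [0.5277, -0.0444, 0.2358]
ee_rot: [2.387, 1.571, 2.562]
force: [0.4, 0.9, -0.4]
width: 0.0169
t: 41.25
eef_pos: [0.5275, -0.0434, 0.2357]
ee_rot: [1.23, 1.571, 1.405]
force: [0.4, 0.0, -1.1]
width: 0.0171
sieve_lid 0.73 [322. 235. 112.  85.] ztop 0.2494 mid [ 0.5252 -0.0426] fit [-192.8785  -37.6626  197.0276] all [ 0.5117 -0.0451  0.0131]
coarse_sieve 0.88 [319. 185.  78.  45.] ztop 0.1403 mid [ 0.5172 -0.044 ] fit [ 0.5271 -0.0439  0.0282] all [ 0.5264 -0.0439  0.0255]
[ 0.5277 -0.0428  0.2357] 41.4
```

View pics/w8.png

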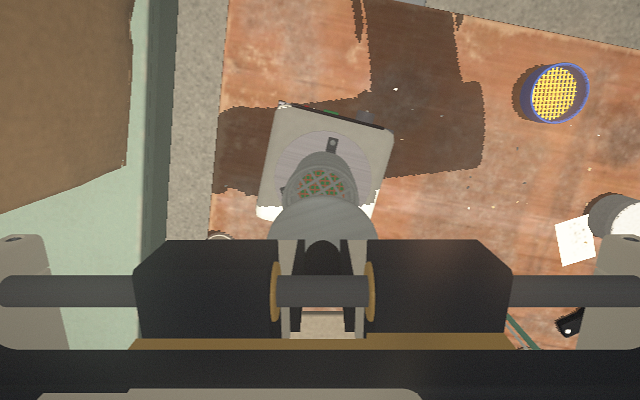

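The lid is held over the stack at (322,220). I'll check its centring and tilt before lowering.

```bash
python3 - <<'E'
from h import *
for c in ["wrist","side","scene"]:
    p=arm.grab_frame(c)
    v,u=np.mgrid[:400,:640]; Q=toworld(p,u,v,p["range_z"].astype(float))[p["range_z"]>0]
    P=Q[(np.hypot(Q[:,0]-.5275,Q[:,1]+.0433)<.036)&(Q[:,2]>.215)&(Q[:,2]<.2345)]
    if len(P)<20: print(c,len(P)); continue
    A=np.c_[P[:,:2]-P[:,:2].mean(0),np.ones(len(P))]; D=P[P[:,2]>.226]
    A=np.c_[D[:,:2]-[.5275,-.0433],np.ones(len(D))]
    k=np.linalg.lstsq(A,D[:,2],rcond=None)[0]
    hull=cv2.convexHull(D[:,:2].astype(np.float32))[:,0]
    print(c,len(P),"top",P[:,2].max(),"slope deg",np.degrees(k[:2]).round(2),k[2].round(4),D[:,:2].min(0).round(4),D[:,:2].max(0).round(4),"hullfit",fitc(hull,.03).round(4))
E
```

```text
wrist 3979 top 0.23284477946433363 slope deg [4.01 0.8 ] 0.231 [ 0.4976 -0.0715] [ 0.5279 -0.0147] hullfit [ 0.5278 -0.0418]
side 216 top 0.2331986787285294 slope deg [ 0.39 -1.66] 0.2297 [ 0.4978 -0.0711] [ 0.5554 -0.0138] hullfit [ 0.5268 -0.0427]
scene 277 top 0.23435941808271565 slope deg [1.93 0.67] 0.2303 [ 0.4948 -0.0728] [ 0.5447 -0.0139] hullfit [ 0.5244 -0.0436]
```

```bash
python3 -m inch '0 -.02 -.8 0 0 0;0 0 -1 0 0 0;0 0 -.5 0 0 0;0 0 -.1 0 0 0;0 0 0 0 0 0;0 0 -.1 0 0 0;0 0 -.1 0 0 0;0 0 0 0 0 0'
python3 -m inch '0 0 -.07 0 0 0;0 0 -.07 0 0 0;0 0 0 0 0 0'
python3 -m inch '0 0 -.05 0 0 0;0 0 0 0 0 0'
```

```text
t: 42.55
eef_pos: [0.5276, -0.044, 0.1575]
ee_rot: [2.719, 1.571, 2.895]
force: [0.0, 0.1, -0.9]
width: 0.0172
t: 42.92
eef_pos: [0.5276, -0.044, 0.1532]
ee_rot: [3.141, 1.57, -2.967]
force: [-0.4, -0.4, -1.4]
width: 0.017
t: 43.18
eef_pos: [0.5276, -0.044, 0.1517]
ee_rot: [3.057, 1.571, -3.051]
force: [0.2, -0.6, -0.7]
width: 0.0173
```

```bash
python3 -m inch '0 0 -.03 0 0 0;0 0 0 0 0 0'; python3 -m inch '0 0 -.03 0 0 0;0 0 0 0 0 0'
```

```text
t: 43.42
eef_pos: [0.5277, -0.044, 0.151]
ee_rot: [-0.026, 1.571, 0.149]
force: [-0.7, -0.6, -0.1]
width: 0.0174
t: 43.68
eef_pos: [0.5279, -0.0441, 0.1509]
ee_rot: [-0.389, 1.57, -0.214]
force: [-2.8, -0.3, 6.1]
width: 0.017
```

Contact came at the expected height. I'll release (the pads part by 44 mm), rise and inspect.

```bash
python3 -m inch '0 0 -.02 0 0 0;0 0 0 0 0 0;0 0 0 0 0 0;0 0 0 0 0 0' .4
python3 -m inch '0 0 .4 0 0 0;0 0 .9 0 0 0;0 0 1 0 0 0;-.5 0 1 0 0 0;-1 .8 .5 0 0 0;-1 1 0 0 0 0;-.5 1 0 0 0 0;0 1 0 0 0 0;0 1 0 0 0 0;0 0 0 0 0 0'
python3 look.py w9.png sieve_lid
python3 - <<'E'
from h import *
ims=[]
for c,b in [("side",(310,110,400,200)),("scene",(390,200,480,290))]:
    p=arm.grab_frame(c); ims.append(cv2.resize(p["frame"][b[1]:b[3],b[0]:b[2],::-1],(400,400),interpolation=cv2.INTER_CUBIC))
    v,u=np.mgrid[:400,:640]; Q=toworld(p,u,v,p["range_z"].astype(float))[p["range_z"]>0]
    r=np.hypot(Q[:,0]-.5272,Q[:,1]+.0433); D=Q[(r>.012)&(r<.028)&(Q[:,2]>.135)&(Q[:,2]<.16)]
    k=np.linalg.lstsq(np.c_[D[:,:2]-[.5272,-.0433],np.ones(len(D))],D[:,2],rcond=None)[0]; print(c,len(D),np.degrees(k[:2]),k[2],Q[r<.036][:,2].max())
    for n in ["blue_sieve","tin","dish"]:
        for x in arm.masks_of(p,n)[:1]:
            P=cloud(p,x["mask"]); zt=np.percentile(P[:,2],97); print(n,fitc(P[P[:,2]>zt-.006]).round(4)) if len(P)>20 else 0
cv2.imwrite("pics/f.png",np.hstack(ims))
E
```

```text
t: 44.18
eef_pos: [0.5277, -0.044, 0.1494]
ee_rot: [-3.042, 1.571, -2.867]
force: [-0.0, -0.6, 0.3]
width: 0.0347
t: 45.42
eef_pos: [0.4378, 0.1015, 0.2643]
ee_rot: [0.398, 1.57, 0.575]
force: [-0.0, -0.3, -0.1]
width: 0.0349
sieve_lid 0.7 [135. 244.  54.  26.] ztop 0.1464 mid [ 0.4666 -0.0137] fit [ 0.2626 -0.1979  0.2839] all [ 0.2599 -0.2005  0.2875]
[0.4376 0.1    0.264 ] 45.525
side 177 [ 1.14156915 -5.34394317] 0.1448469021809093 0.16596850833211774
blue_sieve [0.4024 0.1796 0.0286]
tin [0.5218 0.3104 0.0209]
dish [0.5209 0.4901 0.0229]
scene 241 [-0.00656731  0.09534308] 0.14536118009890195 0.16602903307711248
blue_sieve [ 0.528  -0.043   0.0308]
tin [0.5194 0.3089 0.0209]
dish [0.5183 0.4901 0.0231]
```

View pics/f.png

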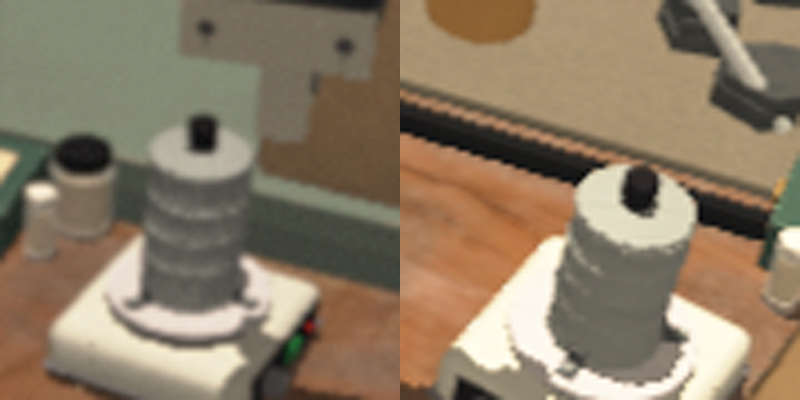

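Both views show the stack straight, with the lid closed and level. The scene depth gives 0.1° of tilt, but the side fit showed 5° in y, so I'll recheck that with a robust fit.

```bash
python3 - <<'E'
from h import *
for c in ["side","scene","wrist"]:
    p=arm.grab_frame(c)
    v,u=np.mgrid[:400,:640]; Q=toworld(p,u,v,p["range_z"].astype(float))[p["range_z"]>0]
    d=Q[:,:2]-[.5272,-.0433]; r=np.hypot(*d.T); m=(r>.014)&(r<.026)&(Q[:,2]>.13)&(Q[:,2]<.16); D=Q[m]; d=d[m]
    f=least_squares(lambda k:d@k[:2]+k[2]-D[:,2],[0,0,.145],loss="soft_l1",f_scale=.0005).x
    print(c,len(D),np.degrees(f[:2]).round(2),f[2].round(4),[(q,np.round(np.median(D[(d@w)>.012][:,2]),4) if ((d@w)>.012).sum()>3 else None) for q,w in [("+x",[1,0]),("-x",[-1,0]),("+y",[0,1]),("-y",[0,-1])]])
E
```

```text
side 137 [ 0.07 -3.42] 0.1449 [('+x', np.float64(0.1451)), ('-x', np.float64(0.1451)), ('+y', np.float64(0.1436)), ('-y', np.float64(0.1453))]
scene 182 [0.8  0.31] 0.1454 [('+x', np.float64(0.1456)), ('-x', np.float64(0.1452)), ('+y', np.float64(0.1455)), ('-y', np.float64(0.1453))]
wrist 105 [ 0.42 -0.17] 0.145 [('+x', None), ('-x', np.float64(0.1449)), ('+y', None), ('-y', np.float64(0.1449))]
```

```bash
python3 -c "
from station import arm
print(arm.job_done(), arm.get_state()['t'])"
```

```text
the job is handed in; nothing more can be done
the job is handed in; nothing more can be done
```

The stack is built and handed in: fine, then medium, then coarse on the receiver pan, with the lid on top. I set each piece down until the wrist sensed light contact at about its expected height, then released it. The arm ended clear of everything at about 46 s.

**Heights:** The coarse rim measured 0.140 m and the lid top 0.145 m, both as expected for pieces fully home.

**Level:** The scene and wrist cameras show the lid level to within 1°. The side camera's fit disagreed, giving about 3–5° of tilt in y. I put that down to stray readings at the lid's near edge, since its picture and the heights elsewhere on the lid look level.

**Bystanders:** In the side view, the blue sieve, tin and dish measured within 1 mm of where they started. The scene camera's network mistook the stack for the blue sieve, so I ignored that reading.

**Forces:** The highest wrist force reported was about 21 N, well under the limit.

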